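Third hand at the stamp-riveting jig

TASK

Be my third hand: lift the square copper batik stamp (the one with a notch in one side) onto the wooden jig board and turn it so that its notch faces the steel tongue of the sprung stop. With the stamp flat on the board and the tongue in the notch, press it squarely against the stop with a steady 12 newtons or so, which drives the stop back about 20 mm, without ever bottoming the stop; leave the round stamp, the rivet tin and the hammer alone. Finish while still holding it pressed like that: do not let go, I will rivet it.

Things in the scene. Friction and masses are not known exactly. Their poses are not given: they have to be found in the camera images.
- stamp: Square copper batik stamp, loose, 0.4 to 0.8 kg: block 90 x 90 mm, 32 mm high, dark strip lattice on its back, a notch in one side, a dark wooden bar handle on top (80 mm high in all; see handle). Origin: centre of the underside; z up; +x points to the notched side, whose face is 45 mm from the origin.
- notch (a point): Point on the stamp in the plane of its notched side, in the middle of the notch mouth, 45 mm from the stamp's origin along its +x and 17 mm above its underside; axes as the stamp's. The notch goes through the full height, is 20 mm wide and 14 mm deep, and flares to 32 mm at the mouth.
- handle (a point): Centre of the stamp's handle bar, 68 mm above the underside, over the stamp's origin; axes as the stamp's. The bar is 24 mm thick (along x), 86 mm long (along y), 24 mm high, on two legs at y = +-32 mm. Gripped from above across its 24 mm, the fingers close along the stamp's x.
- jig: Riveting jig, fixed to the table: wooden board 300 mm (x) by 190 mm (y), top 15 mm above the table, x = -110 to +190 mm of its origin. Origin: at table height under the board's centre line; z up; +x is the pressing direction, towards the stop. The board is free from x = -110 to +30 mm. A fixed steel back block, top 60 mm above the table, stands at x = 130 to 156 mm.
- stop_face (a point): Middle of the face of the sprung stop at its lower edge: 40 mm from the jig's origin along +x and 17 mm above the table at rest; moves with the stop; axes as the jig's. The stop is an upright steel plate 12 mm thick, 120 mm wide (y), 42 mm high, its flat face towards -x. From the middle of the face a vertical tongue, 12 mm wide, 30 mm high, round-nosed, stands out 10 mm towards -x.
- stop (a joint): How far the sprung stop is pushed back along the jig's +x, in m: 0 at rest, 0.035 is its hard end. Spring of 600 N/m without preload: 0.020 m is 12 N.
- round_stamp: Bystander: round copper stamp, 84 mm across, no notch, with a similar bar handle, 76 mm high in all; stands loose on the table. Origin: centre of the underside.
- rivet_tin: Bystander: open aluminium tin of copper rivets, 72 mm across, 30 mm high, loose. Origin: centre of the underside.
- hammer: Bystander: hammer about 240 mm long lying on the table, loose. Origin: on its underside; its x axis runs along the handle towards the head.

How it is judged:
By the outcome, as a careful person would: the job done as asked, in the order asked, and still so for the second after the job is handed in, while the arm keeps its last pose, push and grip.
It also fails if it takes over 40 s, if anything falls off the work surface, if the arm or the gripper's body presses on something with over 40 N, if the wrist force passes 120 N, or if a joint passes its speed limit or range.

ROBOT

A 6-joint arm with a two-finger parallel gripper is mounted at the origin on the work surface. World frame = base frame: x ahead of the robot, y to its left, z up, the work surface at z = 0. Lengths are in mm, angles in rad, forces in N, time in s.
With the tool pointing down it reaches from about 350 to 975 mm from the base axis. Payload 17.4 kg.
Tool frame: the origin (TCP) lies at the very end of the fingers, on their centre line; the grasp point (between the pads) lies 19 mm behind it (robot.grasp_offset is the distance from the TCP to the grasp point, in mm); z points along the fingers, y is the line along which they close (so a half turn about z gives the same grasp; the last joint's range is limited). The gripper opens to 85 mm and grips with 20 to 120 N. Pads are 22 mm wide; open, the fingers measure 114 mm over their backs; the gripper's body (76 mm by 85 mm) begins 54 mm behind the grasp point. The pads swing forward as they close: fully open they stand 13 mm farther back than shut.
Start: joints at [1.245, 0.116, 1.442, -0, 1.584, -0.038], TCP at [191.602, 647.241, 231.303] pointing down, gripper open.
Joint ranges: [-2.83, 2.83], [-0.83, 2.19], [0.07, 2.5], [-1.14, 4.28], [0.01, 3], [-2.97, 2.97]. Speed limits (rad/s): [1.89, 1.89, 2.22, 3.14, 3.14, 3.14].

INTERFACE

Orientations are given as a unit quaternion [w, x, y, z].
In Python, from cell import robot, snapshot, calibration, ticket gives the robot as it stands. The module is installed in compiled form; this text tells all that it offers.
- The arm moves only by the tool carry_out, never from a script. Its argument "moves" is a list of rows, each a list of 5 numbers: the closure, from -1 (fully open) to 1 (shut), then the shift along the tool's x, y, z in a scale on which 1.0 is 600 mm, then the turn about the tool's z in parts of the range, where 1.0 means 360 degrees. In form: [[hand, x, y, z, turn], ...]. A call has 1 to 20 rows; each row is the pose to reach, as a shift and turn from the pose commanded when the call began, along the tool's axes at that moment; what a row does not reach only later rows make up. A row lasts 1/8 s, in which the tool goes at most 62.5 mm and 10.7 degrees, less where a joint would pass 70% of its speed; a pose out of reach is approached as far as the arm can. Shift and turn numbers lie between -1 and 1, and a call with a number outside is refused. A call with a gripper value outside its range is refused whole. The fingers move at their own pace and stop on an object; the grip force is fixed at half the most. Time passes only in rows, so rows that repeat a pose let the fingers close. It gives the time, the measured TCP pose, the force, the opening and the grip force at its end, in the units of the state.
- robot.get_state(): the state, without advancing time (a new reading comes with each control period).
- snapshot(name): name is "side" or "top"; returns the picture (400x640x3 uint8, red, green, blue); there is no depth.
- calibration(name): a dict with "camera_matrix" (3x3 intrinsics, pixels), "cam_to_world" (4x4, takes a point from camera to world coordinates). Camera axes: x right, y down, z forward; pixel columns grow to the right and rows downward; lengths in mm; the calibration is good to about 2 mm. A picture is of the moment at which its call begins. calibration takes no time and is no camera call.
- ticket.hand_in(): hands the job in; it is judged then, once.
The state is a dict: "t": time; "joints": joint angles; "joint_velocities": joint speeds; "joint_torque": joint torques, N m; "ee_pos": TCP position; "eef_rot": TCP orientation; "ft_force": force on the tool from outside, world axes, zero at the start; "wrist_torque": the same for the moment, N m; "grip_width": finger opening in mm; "grasp_force": force on a finger pad.
Only numpy, scipy, OpenCV 4.12 (cv2) and the standard library are available. Lean on these libraries where they do the work, as an engineer would, in place of code of your own. Each camera call takes 0.05 s, during which the arm holds its last target. There are 200 camera calls.

## Working session

There is one attempt and no reset: what is moved stays moved. The work goes in short steps, Python scripts to look and compute and a tool call to move; the robot and the scene stay as the last step left them, time stands still between calls to the robot, and variables do not carry over. Pictures are saved under pics/ and viewed, at most 13 in all, crops included, and the job is handed in when it is done.

Besides the shell and the picture viewer there is one more tool, called after "Request:" as name([rows], argument=value, ...), one row to a line, values as JSON. carry_out: Moves the arm, as the interface text tells. Its arguments: {"type":"object","properties":{"moves":{"type":"array"}},"required":["moves"]}

```bash
mkdir -p pics; cat > h.py <<'E'
import numpy as np, cv2
from cell import robot, snapshot, calibration, ticket
def ray(cam,u,v,z):
    c=calibration(cam); K=np.array(c["camera_matrix"]); T=np.array(c["cam_to_world"])
    d=T[:3,:3]@np.linalg.solve(K,[u,v,1]); o=T[:3,3]
    return (o+d*(z-o[2])/d[2]).round(1)
def proj(cam,p):
    c=calibration(cam); K=np.array(c["camera_matrix"]); T=np.linalg.inv(np.array(c["cam_to_world"]))
    q=K@(T[:3,:3]@np.array(p,float)+T[:3,3]); return (q[:2]/q[2]).round(1)
def save(cam,name,box=None,s=1):
    im=snapshot(cam)[:,:,::-1]
    if box: a,b,c,d=box; im=im[b:d,a:c]
    cv2.imwrite(f"pics/{name}.png",cv2.resize(im,None,fx=s,fy=s,interpolation=cv2.INTER_CUBIC))
E
python3 - <<'E'
from h import *
save("top","t0",s=1.25); save("side","s0",s=1.25)
for c in("top","side"): print(calibration(c))
print(robot.get_state())
E
```

```text
{'camera_matrix': array([[425.96728962,   0.        , 313.64413724],
       [  0.        , 425.96728962, 200.3382059 ],
       [  0.        ,   0.        ,   1.        ]]), 'cam_to_world': array([[ 1.63693496e-02, -9.91995163e-01,  1.25210387e-01,
         5.16854230e+02],
       [-9.99842690e-01, -1.53847787e-02,  8.82633241e-03,
        -8.55367038e+00],
       [-6.82934496e-03, -1.25335172e-01, -9.92090951e-01,
         1.25521850e+03],
       [ 0.00000000e+00,  0.00000000e+00,  0.00000000e+00,
         1.00000000e+00]])}
{'camera_matrix': array([[423.41747406,   0.        , 322.69125167],
       [  0.        , 423.41747406, 200.62194139],
       [  0.        ,   0.        ,   1.        ]]), 'cam_to_world': array([[-9.86223050e-01, -1.20573365e-01,  1.13252631e-01,
         5.06157704e+02],
       [-1.65203739e-01,  7.52976490e-01, -6.36972629e-01,
         8.59442453e+02],
       [-8.47463570e-03, -6.46906847e-01, -7.62521942e-01,
         1.11209978e+03],
       [ 0.00000000e+00,  0.00000000e+00,  0.00000000e+00,
         1.00000000e+00]])}
{'t': 0.1, 'joints': array([ 1.24518591e+00,  1.16446121e-01,  1.44221602e+00,  2.24643951e-06,
        1.58399559e+00, -3.78059178e-02]), 'joint_velocities': array([ 2.73194905e-03, -6.57695428e-05, -3.15940814e-03,  1.42541371e-04,
        7.64334873e-04, -3.11637405e-03]), 'joint_torque': array([ 1.17450370e-03, -7.33661342e+01, -6.33799553e+01,  9.91289824e-06,
        5.19186258e-03, -2.71479445e-05]), 'ee_pos': array([191.55291016, 647.0672863 , 230.61963233]), 'eef_rot': array([-9.73389861e-05,  1.43406078e-01,  9.89663788e-01, -5.23564677e-04]), 'ft_force': array([ 0.35166698, -0.23909076,  0.06100119]), 'wrist_torque': array([-0.0421086 , -0.04037224,  0.00060275]), 'grasp_force': 0.0, 'grip_width': 85.47039068837553}
```

View pics/t0.png

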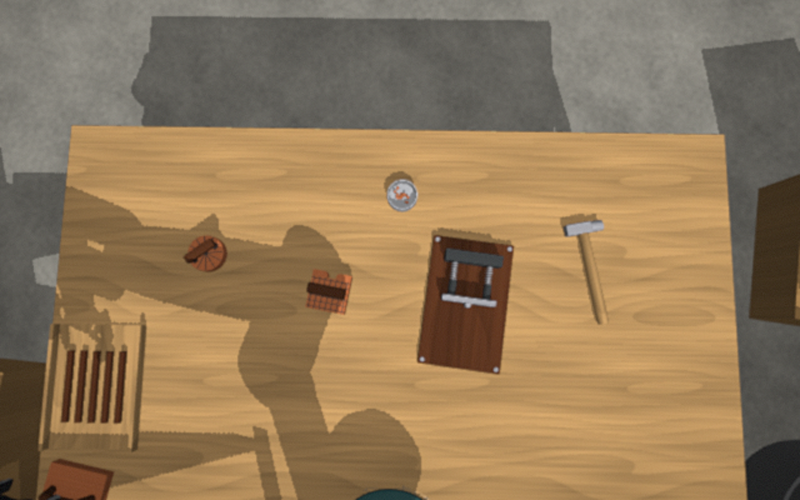

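View pics/s0.png

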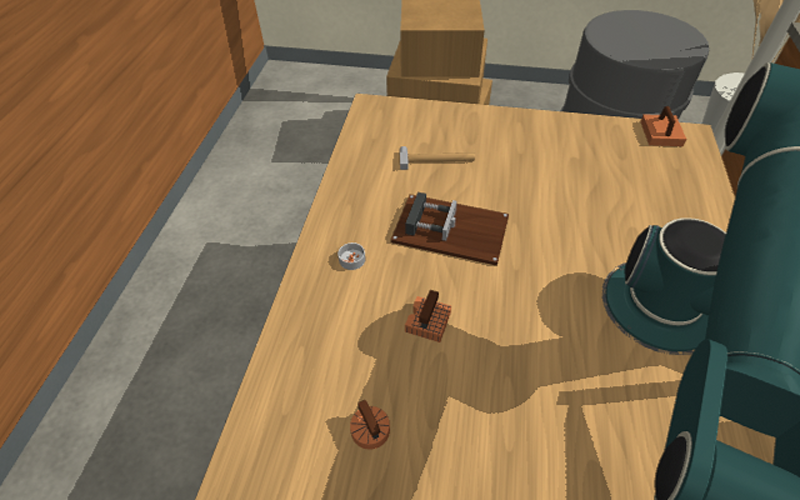

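The top view shows the round stamp at about (207,253), the square stamp at (328,292), the jig at (465,305) with its stop towards the image top, the tin at (402,195) and the hammer at (590,270). I'll zoom in on the square stamp and the jig.

```bash
python3 - <<'E'
from h import *
im=snapshot("top")[:,:,::-1]
a=cv2.resize(im[205:260,232:292],None,fx=10,fy=10,interpolation=cv2.INTER_CUBIC)
cv2.imwrite("pics/c1.png",a)
b=cv2.resize(im[180:305,325:420],None,fx=4.8,fy=4.8,interpolation=cv2.INTER_CUBIC)
cv2.imwrite("pics/c2.png",b)
save("side","c3",(310,220,370,280),10)
E
```

```text
(no output)
```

View pics/c1.png

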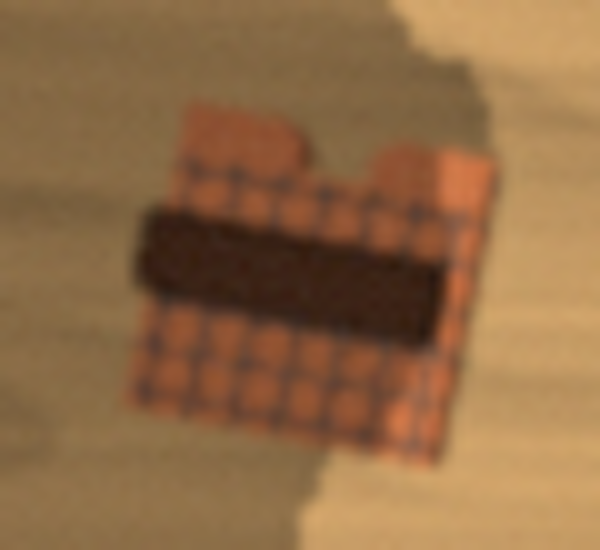

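View pics/c2.png

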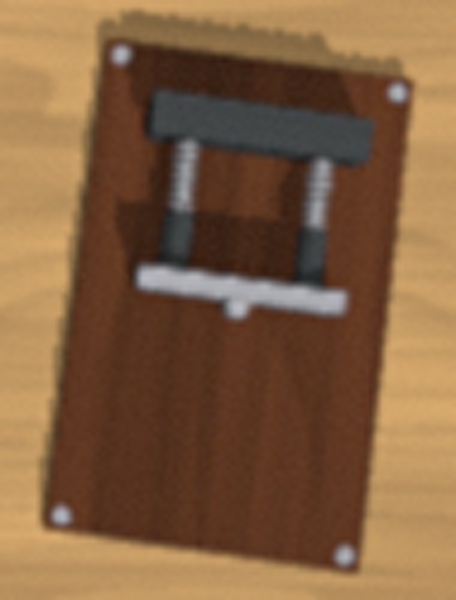

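View pics/c3.png

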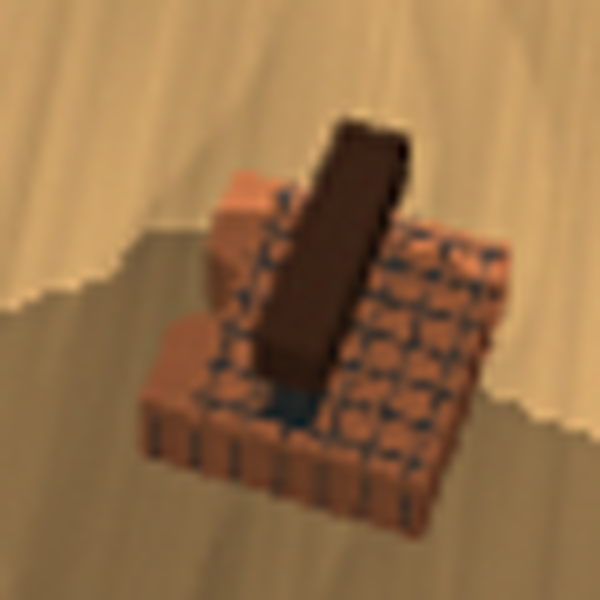

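The stamp's notch points up the image, close to the jig's +x, as does the stop. I'll fit both poses from the corners.

```bash
cat >> h.py <<'E'
from scipy.optimize import least_squares
def fit(obs,x0):
    # obs: (cam,u,v,[x,y,z] local); pose x,y,yaw
    def r(q):
        c,s=np.cos(q[2]),np.sin(q[2]); o=[]
        for cam,u,v,p in obs:
            w=[q[0]+c*p[0]-s*p[1],q[1]+s*p[0]+c*p[1],p[2]]
            C=calibration(cam);K=np.array(C["camera_matrix"]);T=np.linalg.inv(np.array(C["cam_to_world"]))
            k=K@(T[:3,:3]@np.array(w)+T[:3,3]);o+=[k[0]/k[2]-u,k[1]/k[2]-v]
        return np.array(o)
    s=least_squares(r,x0); return s.x,r(s.x).reshape(-1,2).round(1)
E
python3 - <<'E'
from h import *
def pts(cam,off,s,l): return [(cam,off[0]+(u+.5)/s-.5,off[1]+(v+.5)/s-.5,p) for u,v,p in l]
st=lambda: None
T=pts("top",(232,205),10,[(187,100,[45,45,32]),(497,153,[45,-45,32]),(130,405,[-45,45,32]),
 (150,207,[12,43,80]),(447,262,[12,-43,80]),(435,348,[-12,-43,80]),(140,293,[-12,43,80])])
S=pts("side",(310,220),10,[(145,407,[45,45,32]),(425,483,[-45,45,32]),(510,245,[-45,-45,32]),(235,172,[45,-45,32]),
 (258,347,[12,43,80]),(328,365,[-12,43,80]),(410,140,[-12,-43,80]),(345,120,[12,-43,80])])
J=pts("top",(325,180),4.8,[(108,38,[190,95,15]),(412,78,[190,-95,15]),(357,572,[-110,-95,15]),(43,527,[-110,95,15]),
 (150,90,[156,60,60]),(373,118,[156,-60,60])][:4]+[(137,263,[52,60,59]),(347,290,[52,-60,59])])
JS=[("side",400/1.25*1.0,0,0)]
JS=[("side",u/1.25,v/1.25,p) for u,v,p in [(412,193,[190,-95,15]),(508,213,[-110,-95,15]),(497,264,[-110,95,15]),(390,240,[190,95,15])]]
for n,a in(("stampT",T),("stampS",S),("stampTS",T+S),("jigT",J),("jigS",JS),("jigTS",J+JS)):
    q,r=fit(a,[500,50,-.15]); print(n,q[:2].round(1),np.degrees(q[2]).round(2),r.tolist())
E
```

```text
stampT [574.9 146.3] -9.22 [[0.4, 0.2], [0.0, 0.4], [-0.1, 0.6], [-0.2, -0.3], [0.6, -0.3], [0.2, -0.3], [-0.9, -0.3]]
stampS [573.2 150.1] -9.19 [[-0.3, 0.1], [0.7, 0.7], [0.3, 0.4], [-0.1, 0.2], [-0.7, -0.4], [0.3, 0.0], [0.5, -0.5], [-0.7, -0.6]]
stampTS [574.1 147.8] -9.36 [[-0.1, 0.4], [-0.5, 0.7], [-0.6, 0.8], [-0.8, -0.0], [0.1, 0.0], [-0.4, 0.0], [-1.5, -0.0], [-0.5, -0.7], [0.4, 0.0], [0.1, -0.2], [-0.2, -0.5], [-0.9, -1.1], [0.1, -0.7], [0.3, -1.1], [-0.8, -1.2]]
jigT [ 514.6 -165.1] -6.95 [[-0.5, -0.6], [0.4, -0.2], [0.4, 0.3], [-0.4, 0.3], [0.6, -0.0], [-0.5, 0.3]]
jigS [ 511.5 -162.3] -7.75 [[-1.7, 0.4], [1.3, 1.0], [0.2, -0.5], [0.1, -0.9]]
jigTS [ 513.7 -164.5] -7.2 [[-0.5, -0.4], [0.4, 0.3], [-0.0, 0.7], [-0.8, 0.4], [0.5, 0.2], [-0.6, 0.7], [-2.5, 0.2], [0.5, 0.2], [-0.1, -1.3], [-0.3, -1.0]]
```

```bash
cat >> h.py <<'E'
def shift(cmd,tyaw,tgt,tgtyaw):
    """cmd xyz, tool-y world angle deg (tool down); returns x,y,z,turn in tool axes"""
    a=np.radians(tyaw); ty=np.array([np.cos(a),np.sin(a),0]); tz=np.array([0,0,-1.]); tx=np.cross(ty,tz)
    d=np.array(tgt,float)-cmd
    return [round(float(v),1) for v in (d@tx,d@ty,d@tz,-((tgtyaw-tyaw+180)%360-180))]
def toolyaw(q=None):
    from scipy.spatial.transform import Rotation as R
    q=robot.get_state()["eef_rot"] if q is None else q
    M=R.from_quat([q[1],q[2],q[3],q[0]]).as_matrix(); return np.degrees(np.arctan2(M[1,1],M[0,1])),M.round(4)
E
python3 - <<'E'
from h import *
y=toolyaw()[0]; print(y, shift([191.6,647.2,231.3],y,[574,148,150],-9.3))
E
```

```text
73.50764201557907 [-508.4, -370.1, 81.3, 82.8]
```

The manual's scale: shifts go in shares of 600 mm and turns go in shares of 360 degrees. Converting my numbers, -508 mm / 600 = -0.8467, -370 mm / 600 = -0.6167, 82.8 degrees / 360 = 0.23.

Request:
carry_out([
  [-1,-0.8467,-0.6167,0.135,0.23],
  [-1,-0.8467,-0.6167,0.135,0.23],
  [-1,-0.8467,-0.6167,0.135,0.23],
  [-1,-0.8467,-0.6167,0.135,0.23],
  [-1,-0.8467,-0.6167,0.135,0.23],
  [-1,-0.8467,-0.6167,0.135,0.23],
  [-1,-0.8467,-0.6167,0.135,0.23],
  [-1,-0.8467,-0.6167,0.135,0.23],
  [-1,-0.8467,-0.6167,0.135,0.23],
  [-1,-0.8467,-0.6167,0.135,0.23],
  [-1,-0.8467,-0.6167,0.135,0.23],
  [-1,-0.8467,-0.6167,0.135,0.23],
  [-1,-0.8467,-0.6167,0.135,0.23],
  [-1,-0.8467,-0.6167,0.135,0.23],
  [-1,-0.8467,-0.6167,0.135,0.23],
  [-1,-0.8467,-0.6167,0.135,0.23],
])

```text
t: 2.2
ee_pos: [573.5, 148.6, 150.5]
eef_rot: [0.0, 0.762, 0.648, 0.0]
ft_force: [-0.7, 0.3, -0.6]
grip_width: 85.2
grasp_force: 0.0
```

Scaled: 101 mm / 600 = 0.1683, 95 mm / 600 = 0.1583.

Request:
carry_out([
  [-1,0,0,0.0667,0],
  [-1,0,0,0.125,0],
  [-1,0,0,0.1583,0],
  [-1,0,0,0.1683,0],
  [-1,0,0,0.1683,0],
  [1,0,0,0.1683,0],
  [1,0,0,0.1683,0],
  [1,0,0,0.1683,0],
  [1,0,0,0.1683,0],
  [1,0,0,0.1683,0],
  [1,0,0,0.1683,0],
  [1,0,0,0.1683,0],
  [1,0,0,0.1683,0],
  [1,0,0,0.1683,0],
  [1,0,0,0.1683,0],
])

```text
t: 4.08
ee_pos: [574.0, 148.3, 49.8]
eef_rot: [0.0, 0.762, 0.648, 0.0]
ft_force: [2.6, 0.5, 5.2]
grip_width: 22.9
grasp_force: 62.9
```

Scaled: -90 mm / 600 = -0.15, -50 mm / 600 = -0.0833.

Request:
carry_out([
  [1,0,0,-0.025,0],
  [1,0,0,-0.0833,0],
  [1,0,0,-0.15,0],
  [1,0,0,-0.15,0],
  [1,0,0,-0.15,0],
])

```text
t: 4.7
ee_pos: [572.9, 148.1, 137.6]
eef_rot: [-0.001, 0.762, 0.648, -0.001]
ft_force: [-0.5, 0.4, -8.4]
grip_width: 23.1
grasp_force: 61.2
```

```bash
python3 - <<'E'
from h import *
s=robot.get_state(); print(s["ee_pos"],s["ft_force"],s["wrist_torque"],s["grasp_force"],s["grip_width"])
y=toolyaw()[0]; a=np.radians(-7.1); j=np.array([513.9,-164.3])
def w(x,yy): return j+[np.cos(a)*x-np.sin(a)*yy,np.sin(a)*x+np.cos(a)*yy]
p=w(-54,0); cmd=[574,148,139.6]; print(y,p,shift(cmd,y,[*p,139.6],-7.1))
E
```

```text
[572.91778327 148.09604943 137.61104131] [-0.4745363   0.42910652 -8.40317659] [0.0316575  0.06826481 0.00371676] 61.209315061569214 23.067169894943092
-9.287714523942816 [ 460.31407535 -157.62552026] [-320.0, -62.9, 0.0, -2.2]
```

Scaled: -320 mm / 600 = -0.5333, -315 mm / 600 = -0.525, -2.2 degrees / 360 = -0.0061.

Request:
carry_out([
  [1,-0.0667,-0.0133,0,0],
  [1,-0.15,-0.03,0,-0.0028],
  [1,-0.25,-0.05,0,-0.0061],
  [1,-0.3417,-0.0667,0,-0.0061],
  [1,-0.425,-0.0833,0,-0.0061],
  [1,-0.4917,-0.0967,0,-0.0061],
  [1,-0.525,-0.1033,0,-0.0061],
  [1,-0.5333,-0.105,0,-0.0061],
  [1,-0.5333,-0.105,0,-0.0061],
  [1,-0.5333,-0.105,0,-0.0061],
])

```text
t: 5.95
ee_pos: [460.0, -156.6, 138.8]
eef_rot: [-0.0, 0.749, 0.662, -0.0]
ft_force: [-0.2, -0.2, -6.8]
grip_width: 23.0
grasp_force: 60.9
```

```bash
python3 - <<'E'
from h import *
save("side","s2",(285,120,435,230),5.3);save("top","t2",(325,180,420,305),4.8)
s=robot.get_state(); print(s["ee_pos"],s["ft_force"],s["wrist_torque"],s["joints"],toolyaw())
E
```

```text
[ 460.05635053 -156.6963954   139.08699965] [-0.14613766  0.28004563 -7.23501643] [-0.00878366 -0.03538561  0.04073689] [-3.80820394e-01 -2.67231471e-01  1.95328579e+00  8.37229798e-05
  1.45586482e+00 -2.58086850e-01] (np.float64(-7.032663563115588), array([[ 1.224e-01,  9.925e-01, -3.000e-04],
       [ 9.925e-01, -1.224e-01,  2.000e-04],
       [ 2.000e-04, -3.000e-04, -1.000e+00]]))
```

View pics/s2.png

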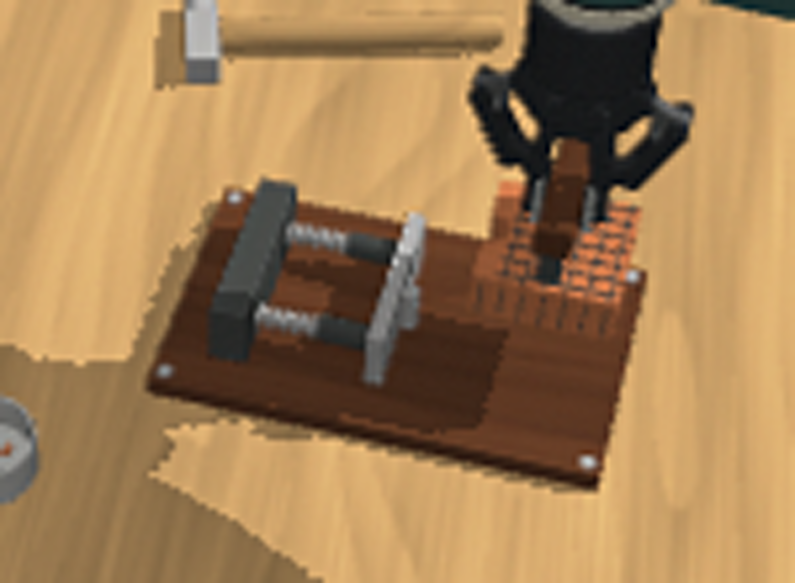

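View pics/t2.png

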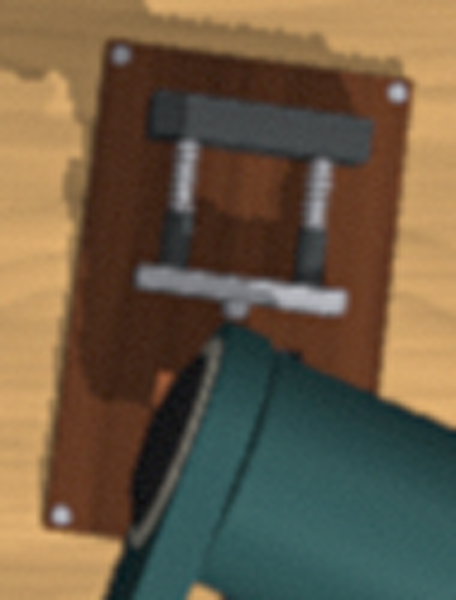

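The side view shows the stamp hanging over the board with its notch side facing the tongue, which is at about (408,300). The top view is blocked by the arm. I'll refine the jig pose and the lateral offset from the side crop.

```bash
python3 - <<'E'
from h import *
def pts(cam,off,s,l): return [(cam,off[0]+(u+.5)/s-.5,off[1]+(v+.5)/s-.5,p) for u,v,p in l]
J=pts("side",(285,120),5.3,[(224,187,[190,-95,15]),(148,385,[190,95,15]),(597,480,[-110,95,15]),(646,268,[-110,-95,15]),
  (262,180,[156,-60,60]),(297,187,[130,-60,60]),(246,312,[130,60,60]),(210,303,[156,60,60])])
b=139.1-49.8
S=pts("side",(285,120),5.3,[(472,278,[45,45,b+32]),(615,298,[-45,45,b+32]),(641,208,[-45,-45,b+32]),(532,254,[12,43,b+56]),(574,262,[-12,43,b+56]),(590,142,[-12,-43,b+80]),(553,140,[12,-43,b+80])])
JT=pts("top",(325,180),4.8,[(108,38,[190,95,15]),(412,78,[190,-95,15]),(357,572,[-110,-95,15]),(43,527,[-110,95,15]),(137,263,[52,60,59]),(347,290,[52,-60,59]),(150,90,[156,60,60]),(375,120,[156,-60,60]),(147,136,[130,60,60]),(366,163,[130,-60,60])])
for n,o in(("jS",J),("stampS",S),("jT",JT),("jTS",J+JT)):
    q,r=fit(o,[500,-160,-.12]); print(n,q[:2].round(1),np.degrees(q[2]).round(2),r.tolist())
# yaw-invariant: edge directions
P=[ray("side",o[1],o[2],15) for o in J[:4]]; print([float(np.degrees(np.arctan2(*(P[a]-P[c])[[1,0]]))) for a,c in((0,3),(1,2))])
E
```

```text
jS [ 513.1 -164.7] -6.94 [[0.2, -0.2], [-0.7, -1.0], [0.6, -0.4], [0.5, 0.3], [-0.6, 0.3], [-0.2, 0.3], [0.4, 0.2], [-0.2, 0.4]]
stampS [ 461.3 -155.4] -4.51 [[0.0, 0.1], [0.8, 1.0], [-0.8, -1.0], [-0.3, 0.7], [-0.8, 0.4], [0.7, -0.4], [0.4, -1.1]]
jT [ 513.6 -164.9] -6.87 [[-0.7, -0.2], [0.2, 0.1], [0.3, 0.6], [-0.4, 0.7], [0.5, 0.4], [-0.6, 0.6], [2.4, -0.1], [-2.2, -0.7], [1.9, -0.7], [-1.4, -0.6]]
jTS [ 513.5 -164.8] -6.89 [[0.1, -0.2], [-0.7, -1.0], [0.5, -0.4], [0.4, 0.3], [-0.7, 0.3], [-0.3, 0.3], [0.3, 0.2], [-0.3, 0.4], [-0.7, -0.2], [0.2, 0.1], [0.3, 0.7], [-0.5, 0.7], [0.5, 0.4], [-0.6, 0.6], [2.4, -0.1], [-2.2, -0.6], [1.9, -0.6], [-1.4, -0.5]]
[-6.482206816235664, -6.584915580456677]
```

Scaled: 72 mm / 600 = 0.12, 69 mm / 600 = 0.115.

Request:
carry_out([
  [1,-0.0033,0,0.0333,0],
  [1,-0.0033,0,0.075,0],
  [1,-0.0033,0,0.1033,0],
  [1,-0.0033,0,0.115,0],
  [1,-0.0033,0,0.12,0],
  [1,-0.0033,0,0.12,0],
  [1,-0.0033,0,0.12,0],
])

```text
t: 6.92
ee_pos: [459.9, -159.5, 68.0]
eef_rot: [0.0, 0.749, 0.662, 0.0]
ft_force: [-0.1, -0.0, -6.6]
grip_width: 23.4
grasp_force: 60.8
```

Scaled: 3 mm / 600 = 0.005, 2 mm / 600 = 0.0033.

Request:
carry_out([
  [1,0.0017,0,0.0017,0],
  [1,0.0017,0,0.0033,0],
  [1,0.0017,0,0.005,0],
  [1,0.0017,0,0.005,0],
  [1,0.0017,0,0.005,0],
])

```text
t: 7.55
ee_pos: [460.0, -158.2, 65.2]
eef_rot: [0.0, 0.749, 0.662, 0.0]
ft_force: [-3.0, 5.5, 4.6]
grip_width: 23.0
grasp_force: 62.5
```

Scaled: 36 mm / 600 = 0.06, 34 mm / 600 = 0.0567.

Request:
carry_out([
  [1,0,0.0067,-0.0007,0],
  [1,0,0.02,-0.0007,0],
  [1,0,0.0333,-0.0007,0],
  [1,0,0.0467,-0.0007,0],
  [1,0,0.0567,-0.0007,0],
  [1,0,0.06,-0.0007,0],
  [1,0,0.06,-0.0007,0],
  [1,0,0.06,-0.0007,0],
])

```text
t: 8.55
ee_pos: [495.6, -163.0, 65.0]
eef_rot: [0.0, 0.749, 0.662, 0.0]
ft_force: [-3.1, 0.3, 0.9]
grip_width: 23.1
grasp_force: 62.1
```

```bash
python3 - <<'E'
from h import *
save("side","s3",(325,140,415,210),8.8)
s=robot.get_state(); print(s["ee_pos"],s["ft_force"],s["wrist_torque"],toolyaw()[0])
E
```

```text
[ 495.59845484 -162.96958419   65.01552679] [-2.66699263 -0.26539251  2.06440442] [-0.39145178  0.72551156 -0.18356872] -7.092706283587221
```

View pics/s3.png

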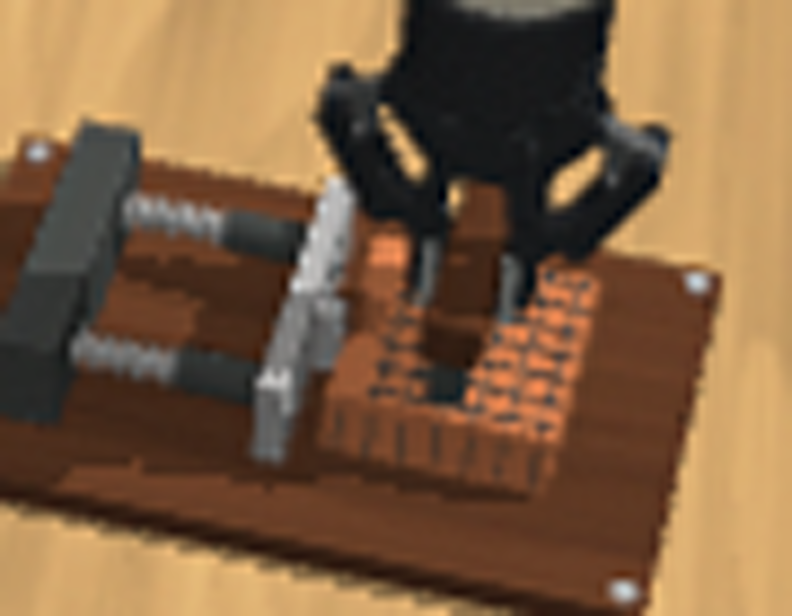

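The tongue is at about (330,305) and the notch mouth lies between corners (322,405) and (372,232). I'll check the lateral offset numerically by projecting the expected points.

```bash
python3 - <<'E'
from h import *
a=np.radians(-6.9);R=np.array([[np.cos(a),-np.sin(a)],[np.sin(a),np.cos(a)]]);j=np.array([513.5,-164.8])
f=lambda u,v:(325+(u+.5)/8.8-.5,140+(v+.5)/8.8-.5)
def loc(n,u,v,z): print(n,(R.T@(ray("side",*f(u,v),z)[:2]-j)).round(1))
loc("plate top near-left?",290,380,59); loc("plate top far",355,183,59); loc("tongue nose top",345,303,47)
loc("stamp NL",320,405,47);loc("stamp NR",560,440,47);loc("stamp FR",600,277,47); loc("stamp FL",372,232,47)
loc("handle near bot L",420,355,71);loc("handle near bot R",478,370,71)
s=cv2.imread("pics/s3.png")
for p in([30,0,47],[40,6,47],[40,-6,47],[40,60,59],[40,-60,59]):
    w=R@np.array(p[:2])+j; q=proj("side",[*w,p[2]]); print(p,((q-[325,140]+.5)*8.8-.5).round())
im=cv2.resize(s[150:480,240:620],None,fx=2,fy=1.8)
cv2.imwrite("pics/s3z.png",im)
E
```

```text
plate top near-left? [39.9 53. ]
plate top far [ 39.7 -59.4]
tongue nose top [30.5 -4.4]
stamp NL [27.7 51.6]
stamp NR [-64.6  44. ]
stamp FR [-63.7 -46.2]
stamp FL [ 28.8 -46. ]
handle near bot L [-6.8 37.7]
handle near bot R [-29.5  39.2]
[30, 0, 47] [344. 311.]
[40, 6, 47] [315. 316.]
[40, -6, 47] [322. 295.]
[40, 60, 59] [286. 393.]
[40, -60, 59] [355. 182.]
```

View pics/s3z.png

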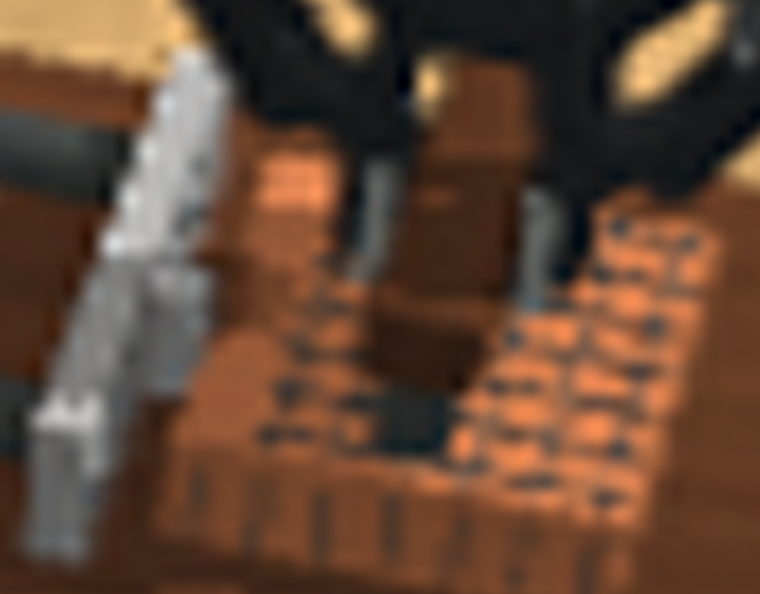

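Scaled: 11 mm / 600 = 0.0183, 10 mm / 600 = 0.0167.

Request:
carry_out([
  [1,-0.0017,0.005,0,0],
  [1,-0.0017,0.0117,0,0],
  [1,-0.0017,0.0167,0,0],
  [1,-0.0017,0.0183,0,0],
  [1,-0.0017,0.0183,0,0],
])

```text
t: 9.22
ee_pos: [506.1, -165.2, 65.0]
eef_rot: [-0.0, 0.749, 0.662, -0.0]
ft_force: [-7.1, 0.9, 4.2]
grip_width: 23.5
grasp_force: 62.7
```

```bash
python3 - <<'E'
from h import *
s=robot.get_state(); print(s["ee_pos"],s["ft_force"],s["wrist_torque"],toolyaw()[0])
E
```

```text
[ 506.0502183  -165.16012835   64.9591118 ] [-7.09980188  0.87570991  4.20704707] [-0.2330094   1.46374576 -0.32289312] -7.093264783929725
```

Scaled: 10 mm / 600 = 0.0167, 8 mm / 600 = 0.0133.

Request:
carry_out([
  [1,0,0.0033,0,0],
  [1,0,0.0083,0,0],
  [1,0,0.0133,0,0],
  [1,0,0.0167,0,0],
  [1,0,0.0167,0,0],
  [1,0,0.0167,0,0],
])

```text
t: 9.98
ee_pos: [515.6, -166.4, 65.0]
eef_rot: [-0.0, 0.749, 0.662, -0.001]
ft_force: [-11.3, 1.0, 7.0]
grip_width: 22.8
grasp_force: 63.0
```

```bash
python3 - <<'E'
from h import *
save("side","s4",(325,140,415,210),8.8)
s=robot.get_state(); print(s["ee_pos"],s["ft_force"],s["wrist_torque"],toolyaw()[0])
E
```

```text
[ 515.61094805 -166.4179406    64.99198897] [-11.17992753   1.79750401   7.03726171] [-0.20335561  2.03011733 -0.13590308] -7.090089918224331
```

View pics/s4.png

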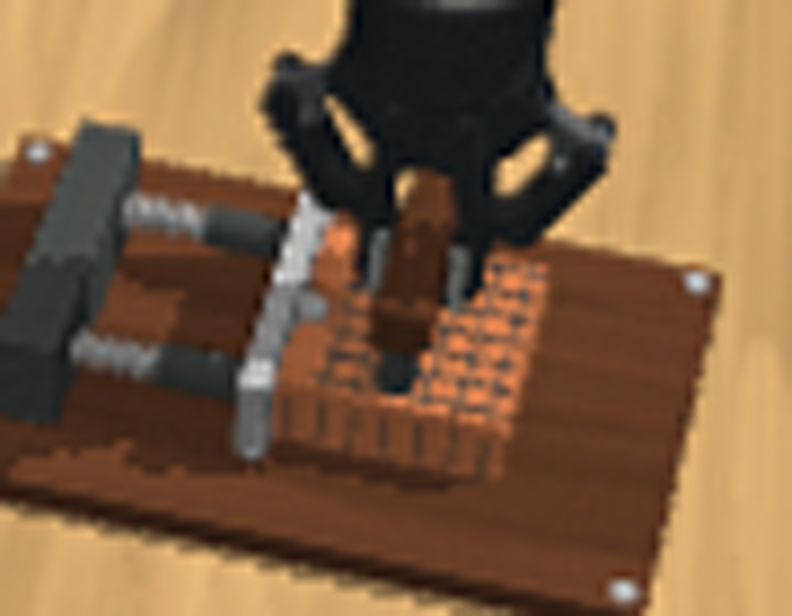

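The tongue is in the notch (about 310,305) and the plate has begun to move back, by roughly 7 mm. I'll keep pressing.

Scaled: 12.5 mm / 600 = 0.0208, 11.5 mm / 600 = 0.0192.

Request:
carry_out([
  [1,0,0.0033,-0.0005,0],
  [1,0,0.0067,-0.0005,0],
  [1,0,0.01,-0.0005,0],
  [1,0,0.0133,-0.0005,0],
  [1,0,0.0167,-0.0005,0],
  [1,0,0.0192,-0.0005,0],
  [1,0,0.0208,-0.0005,0],
  [1,0,0.0208,-0.0005,0],
  [1,0,0.0208,-0.0005,0],
  [1,0,0.0208,-0.0005,0],
])

```text
t: 11.28
ee_pos: [527.1, -167.9, 65.1]
eef_rot: [-0.001, 0.749, 0.662, -0.001]
ft_force: [-18.9, 2.0, 11.5]
grip_width: 23.1
grasp_force: 63.4
```

```bash
python3 - <<'E'
from h import *
save("side","s5",(325,140,415,210),8.8)
a=cv2.imread("pics/s3.png");b=cv2.imread("pics/s5.png")
cv2.imwrite("pics/cmp.png",np.vstack([cv2.resize(i[170:480,180:400],None,fx=2.2,fy=0.95) if 0 else i[170:470,0:620] for i in (a,b)]))
s=robot.get_state(); print(s["ee_pos"],s["ft_force"],s["wrist_torque"],toolyaw())
E
```

```text
[ 527.11144969 -167.91932676   65.06219873] [-20.17930653   1.78953029  10.69049456] [-0.11184791  3.516394    0.03953731] (np.float64(-7.078587303890011), array([[ 1.232e-01,  9.924e-01, -3.800e-03],
       [ 9.924e-01, -1.232e-01,  2.000e-04],
       [-3.000e-04, -3.800e-03, -1.000e+00]]))
```

View pics/cmp.png

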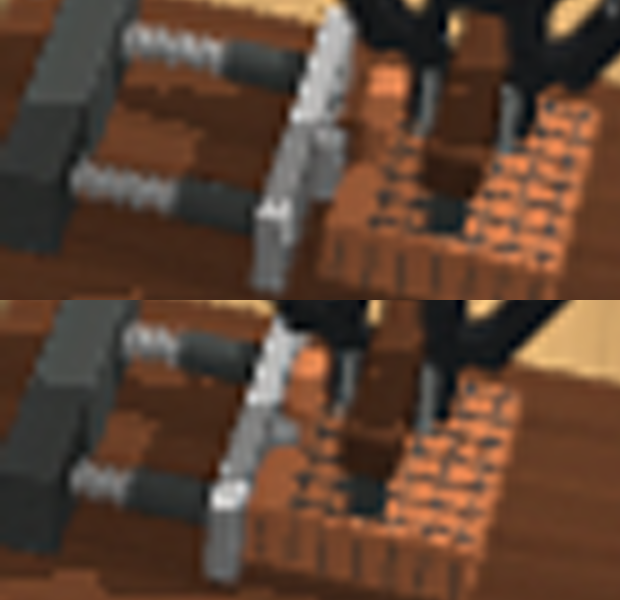

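Scaled: 1 mm / 600 = 0.0017, -0.6 mm / 600 = -0.001.

Request:
carry_out([
  [1,0,0.0008,-0.0005,0],
  [1,0,0.0017,-0.001,0],
  [1,0,0.0017,-0.001,0],
  [1,0,0.0017,-0.001,0],
  [1,0,0.0017,-0.001,0],
])

```text
t: 11.95
ee_pos: [527.9, -168.0, 65.2]
eef_rot: [-0.002, 0.749, 0.662, -0.002]
ft_force: [-20.0, 1.6, 5.5]
grip_width: 23.0
grasp_force: 62.8
```

```bash
python3 - <<'E'
from h import *
save("side","s6",(325,140,415,210),8.8)
A=cv2.imread("pics/s3.png")
j=np.array([513.5,-164.8]);a=np.radians(-6.9);d=np.array([np.cos(a),np.sin(a)]);n=np.array([-d[1],d[0]])
P=lambda x:(proj("side",[*(j+d*x+n*60),38])-[325,140])*8.8
t=A[375:462,250:300]
for m in("s4","s5","s6"):
    B=cv2.imread(f"pics/{m}.png"); r=cv2.matchTemplate(B,t,cv2.TM_CCOEFF_NORMED); _,v,_,l=cv2.minMaxLoc(r)
    dx=np.array(l)-[250,375]; u=(P(60)-P(40))/20; print(m,v,dx,u,"mm:",dx@u/(u@u))
s=robot.get_state(); print(s["ee_pos"],s["ft_force"],s["wrist_torque"],toolyaw()[1][:,2], (s["ee_pos"][:2]-j)@d+5)
E
```

```text
s4 0.9009719491004944 [-19  -2] [-2.508 -0.528] mm: 7.414998794309146
s5 0.8952091932296753 [-48 -11] [-2.508 -0.528] mm: 19.2106743830882
s6 0.9203674793243408 [-50 -10] [-2.508 -0.528] mm: 19.893899204244054
[ 527.8555654  -168.03976943   65.13195637] [-18.67664995   1.4207483    6.71713295] [-0.24735559  3.40966401  0.09993865] [-4.5e-03  3.0e-04 -1.0e+00] 19.64080860234106
```

Request:
carry_out([
  [1,0,0,0,0],
  [1,0,0,0,0],
  [1,0,0,0,0],
  [1,0,0,0,0],
  [1,0,0,0,0],
  [1,0,0,0,0],
])

```text
t: 12.75
ee_pos: [527.9, -168.0, 65.1]
eef_rot: [-0.002, 0.749, 0.662, -0.002]
ft_force: [-18.5, 1.0, 7.0]
grip_width: 23.1
grasp_force: 62.8
```

```bash
python3 - <<'E'
from h import *
s=robot.get_state(); print(s["t"],s["ee_pos"],s["ft_force"],s["grasp_force"])
p=np.array([527.86,-168.04,65.13])
if np.abs(s["ee_pos"]-p).max()<1: print(ticket.hand_in())
E
```

```text
12.75 [ 527.85174852 -168.01988886   65.14830328] [-18.54103764   1.03781292   6.95065856] 62.777926325798035
the job is handed in; nothing more can be done
None
```

The job is handed in at 12.75 s: the square stamp rests on the board with the stop's tongue in its notch, the stop is driven back about 20 mm (about 12 N by its spring rate, well short of its 35 mm end), and the arm is still gripping and pressing it.

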